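# Index the dividing wheel and lock it with its pin

## Robot

A 7-joint arm with a two-finger parallel gripper is mounted at the origin on a cart in front of the work surface, level with it; the furniture and walls round the work are solid. World frame = base frame: x ahead of the robot, y to its left, z up, the work surface at z = 0. Lengths are in m, angles in rad, forces in N, time in s.
With the tool pointing down it reaches from about 0.4 to 0.9 m from the base axis. Payload 5.6 kg.
Tool frame: the origin (TCP) lies midway between the tips of the shut fingers; the grasp point (between the pads) lies 19 mm behind it (ctrl.tcp_to_grasp is the distance from the TCP to the grasp point, in m); z points along the fingers, y is the line along which they close (so a half turn about z gives the same grasp; the last joint's range is limited). The gripper opens to 92 mm and grips with 3 to 60 N. Pads are 20 mm wide; open, the fingers measure 128 mm over their backs; the gripper's body (75 mm by 189 mm) begins 69 mm behind the grasp point.
Start: joints at [1.092, 0.468, -0.012, 1.603, 0.006, 1.071, -0.056], TCP at [0.274, -0.589, 0.215] pointing down, gripper open.
Joint ranges: [-2.53, 2.53], [-0.31, 2.02], [-1.57, 1.55], [0.28, 2.44], [-1.29, 4.43], [0.15, 1.84], [-2.92, 2.92]. Speed limits (rad/s): [2.57, 2.57, 3.14, 3.14, 3.14, 3.14, 3.14].

## Interface

Orientations are given as a 3x3 rotation matrix whose columns are the frame's x, y, z axes.
In Python, from workcell import ctrl gives the robot as it stands. The module is installed in compiled form; this text tells all that it offers.
- The arm moves only by the shell command python3 -m pendant 'ROWS' [FORCE]. ROWS is JSON, a list of rows, each an object with "delta_pos": the shift along the tool's x, y, z in units of 30 mm (1.0 is 30 mm), a list of three; "roll": the turn about the tool's z in units of 5 degrees (1.0 is 5 degrees); "grip": the opening, from 0 (shut) to 1 (fully open). In form: [{"delta_pos": [tx, ty, tz], "roll": roll, "grip": grip}, ...]. A call has 1 to 12 rows; each row shifts and turns the commanded pose from where the row before left it, along the tool's axes as they then stand; what a row does not reach is not made up. A row lasts 1/10 s, in which the tool goes at most 50 mm and 8.59 degrees, less where a joint would pass 70% of its speed; a pose out of reach is approached as far as the arm can. A call is refused whole if a number of a shift passes 1 or a number of a turn 1, either way. A call with a gripper value outside its range is refused whole. The fingers move at their own pace and stop on an object; FORCE is the grip in N (left out, the last holds). Time passes only in rows, so rows that do not move let the fingers close. It gives the time, the measured TCP pose, the force, the opening and the grip force at its end, in the units of the state.
- ctrl.state(): the state, without advancing time (a new reading comes with each control period).
- ctrl.read_camera(name): name is "scene" or "top" or "wrist"; returns a dict with "color" (420x560x3 uint8, red, green, blue), "range_z" (420x560 float32, m along the optical axis (not along the pixel's ray), 0 where there is no reading), "intrinsics" (3x3 intrinsics, pixels), "k1" (the pictures are not rectified: a ray, as slopes to the right and down, at radius r is drawn at 1 + k1 r^2 times it, then the intrinsics apply), "T" (4x4, takes a point from camera to world coordinates); the wrist camera has in their place "T_tool_cam" (4x4, takes a point from camera to tool coordinates, whose origin is the TCP and whose axes are the flange's). Camera axes: x right, y up, looking along -z (the intrinsics and any distortion apply to the point x, -y, -z); pixel columns grow to the right and rows downward; lengths in m; the calibration is good to about 2 mm. A picture is of the moment at which its call begins: read the wrist's pose just before it.
- ctrl.hand_in(): hands the job in; it is judged then, once.
The state is a dict: "time_s": time; "joints": joint angles; "qd": joint speeds; "tau": joint torques, N m; "ee_pos": TCP position; "tcp_rot": TCP orientation; "ft_force": force on the tool from outside, world axes, zero at the start; "moment": the same for the moment, N m; "gripper_width": opening from 0.0 (shut) to 1.0 (fully open); "grip_force": force on a finger pad.
Only numpy, scipy, OpenCV 4.12 (cv2) and the standard library are available. Lean on these libraries where they do the work, as an engineer would, in place of code of your own. Each camera call takes 0.05 s, during which the arm holds its last target. There are 200 camera calls.

## Task

Take the locking pin from its stand and set it in the guide of the indexing jig so that, let go, it rides upright on the wheel. Then turn the wheel by its crank until the sector with three raised dots shows in the window and the pin drops into its notch, and press the pin fully home in the guide against the stiff slug below it. Be gentle: do not force the wheel against the pin or press hard on it (stay under 30 N).

Things in the scene. Friction and masses are not known exactly. Their poses are not given: they have to be found in the camera images.
- jig: Indexing jig, fixed to the desk: wooden base 210 x 196 x 18 mm with a level grey wheel on it and a metal cover over part of the wheel's rim. Origin on the wheel's upright axis at desk level; x points from the axis to the window and the guide, z up. The cover plate spans x 46 to 110 mm, y +-38 mm, top at z 54 mm.
- guide (a point): Centre of the mouth of the guide, at its top, 70 mm above the desk and 80 mm from the wheel's axis: a 24 mm square steel bush on the cover with an upright round through hole 13.5 mm wide, 24 mm long. Below it is the wheel's rim.
- window (a point): Centre of the window in the cover, at the cover's top (z 54 mm), 60 mm from the wheel's axis towards the guide. The opening is 16 mm (jig x) by 44 mm (jig y).
- mark (a point): Middle of three raised dots (7 mm wide, 10 mm apart, in a row along the rim) on the wheel's dial ring, 60 mm from the axis, 42 mm above the desk. Other sectors have one dot, two dots, one bar, two bars or nothing. The dial sits loosely true: with the pin in the right notch the middle dot is up to 8 mm off the window's middle, to either side, so the exact stop must be felt.
- crank_grip (a point): Where to grip the crank: a dark upright wooden handle, 17 mm across, standing on the wheel 80 mm from its axis and turning freely on its own spindle. It reaches from 43 to 99 mm above the desk; the point lies on its axis at 85 mm. Stops in the bearing keep the handle from reaching the cover.
- pin: Steel locking pin, about 0.09 kg: shank 12 mm across, 46 mm long, the last 5 mm tapered to 8 mm; head 22 mm across, 26 mm tall. Origin at the tip, z to the head. It starts upright in the stand. In the guide away from a notch it rests on the wheel, head 14 mm above the guide's mouth. In a notch it drops to 7 mm, onto the slug; 8 to 15 N drives that down until the head meets the guide.
- pin_collar (a point): Centre of the underside of the pin's head, 46 mm above the tip of the nose.
- pin_stand: Pin stand: fixed pale wooden block 70 x 70 x 34 mm with a 14 mm hole, 26 mm deep, in its middle, in which the pin stands. Origin at the centre of its underside.
- wheel_axis (a point): Centre of the wheel's top, 38 mm above the desk. The wheel, 180 mm across, turns stiffly (0.12 N m) and stays where left. Two notches, 14 mm wide (13 mm below the top 6 mm), pierce it 80 mm from the axis, each with a stiff slug 7 mm down: the right one by the three-dot sector, a false one half a turn away (two bars). The pin drops into the first that comes under the guide and stops the wheel dead.
Mind the look-alikes: they are no part of the job. Leave any green look-alike of the pin alone.

How it is judged:
By the outcome, as a careful person would: the job done as asked, in the order asked, and still so for the second after the job is handed in, with the robot touching nothing.
It also fails if it takes over 72 s, if anything falls off the work surface, if the arm or the gripper's body presses on something with over 40 N, if the wrist force passes 120 N, or if a joint passes its speed limit or range.

## Working session

There is one attempt and no reset: what is moved stays moved. The work goes in short steps, Python scripts to look and compute and a shell command to move; the robot and the scene stay as the last step left them, time stands still between calls to the robot, and variables do not carry over. Pictures are saved under pics/ and viewed, at most 10 in all, crops included, and the job is handed in when it is done.

```bash
mkdir -p pics
cat > h.py <<'E'
import numpy as np, cv2, json
from workcell import ctrl
def take(name):
    s=ctrl.state(); c=ctrl.read_camera(name)
    if name=="wrist":
        T=np.eye(4);T[:3,:3]=s["tcp_rot"];T[:3,3]=s["ee_pos"];c["T"]=T@np.array(c["T_tool_cam"])
    return c
def save(c,fn,scale=1,crop=None):
    im=c["color"][...,::-1]
    if crop: im=im[crop[1]:crop[3],crop[0]:crop[2]]
    cv2.imwrite("pics/"+fn,cv2.resize(im,None,fx=scale,fy=scale,interpolation=cv2.INTER_CUBIC))
def rays(c,uv):
    uv=np.asarray(uv,float).reshape(-1,1,2);K=np.array(c["intrinsics"],float)
    p=cv2.undistortPoints(uv,K,np.array([c["k1"],0,0,0,0.]))[:,0]
    d=np.c_[p[:,0],-p[:,1],-np.ones(len(p))]
    T=np.array(c["T"]);return T[:3,3],d@T[:3,:3].T
def at_z(c,uv,z):
    o,d=rays(c,uv);return o+d*((z-o[2])/d[:,2])[:,None]
def cloud(c):
    h,w=c["range_z"].shape;u,v=np.meshgrid(np.arange(w),np.arange(h))
    o,d=rays(c,np.c_[u.ravel(),v.ravel()])
    return (o+d*c["range_z"].reshape(-1,1)).reshape(h,w,3)
def proj(c,P):
    T=np.linalg.inv(c["T"]);q=np.atleast_2d(P)@T[:3,:3].T+T[:3,3]
    x=q[:,0]/-q[:,2];y=-q[:,1]/-q[:,2];f=1+c["k1"]*(x*x+y*y);K=np.array(c["intrinsics"])
    return np.c_[K[0,0]*x*f+K[0,2],K[1,1]*y*f+K[1,2]]
E
python3 - <<'E'
from h import *
np.set_printoptions(precision=3,suppress=True)
s=ctrl.state();print(s, ctrl.tcp_to_grasp)
for n in("scene","top"):
    c=take(n);save(c,n+"0.png",1.4);print(n,c["T"],c["intrinsics"],c["k1"])
    np.savez(n+"0.npz",**c)
E
```

```text
{'time_s': 0.0, 'joints': array([ 1.092,  0.468, -0.012,  1.604,  0.006,  1.071, -0.056]), 'qd': array([ 0.   , -0.002,  0.   , -0.001, -0.   ,  0.   ,  0.001]), 'tau': array([  0.001, -52.056,  -0.012, -24.375,  -0.057,   0.017,   0.   ]), 'ee_pos': array([ 0.274, -0.589,  0.214]), 'tcp_rot': array([[ 0.907,  0.422, -0.001],
       [ 0.422, -0.907,  0.001],
       [-0.   , -0.002, -1.   ]]), 'ft_force': array([-0.015, -0.216,  0.171]), 'moment': array([-0.02 ,  0.041,  0.058]), 'grip_force': 0.0, 'gripper_width': 1.0000535272817193} 0.0187
scene [[-0.659  0.475 -0.584  0.067]
 [-0.752 -0.404  0.521  0.481]
 [ 0.012  0.782  0.623  0.627]
 [ 0.     0.     0.     1.   ]] [[453.05    0.    279.511]
 [  0.    453.05  209.766]
 [  0.      0.      1.   ]] -0.08115262168846116
top [[ 0.026  0.996 -0.086  0.508]
 [-1.     0.026 -0.001  0.039]
 [ 0.001  0.086  0.996  1.036]
 [ 0.     0.     0.     1.   ]] [[498.521   0.    282.161]
 [  0.    498.521 211.889]
 [  0.      0.      1.   ]] -0.08795210943460974
```

View pics/scene0.png

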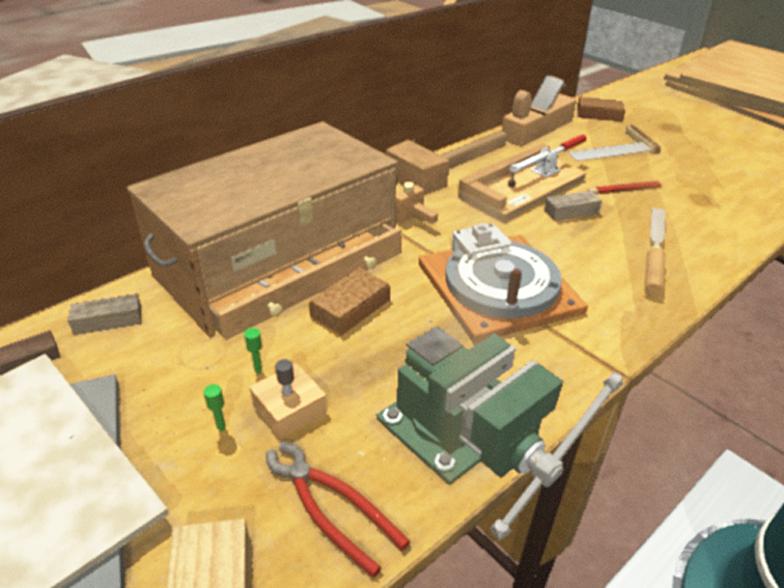

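View pics/top0.png

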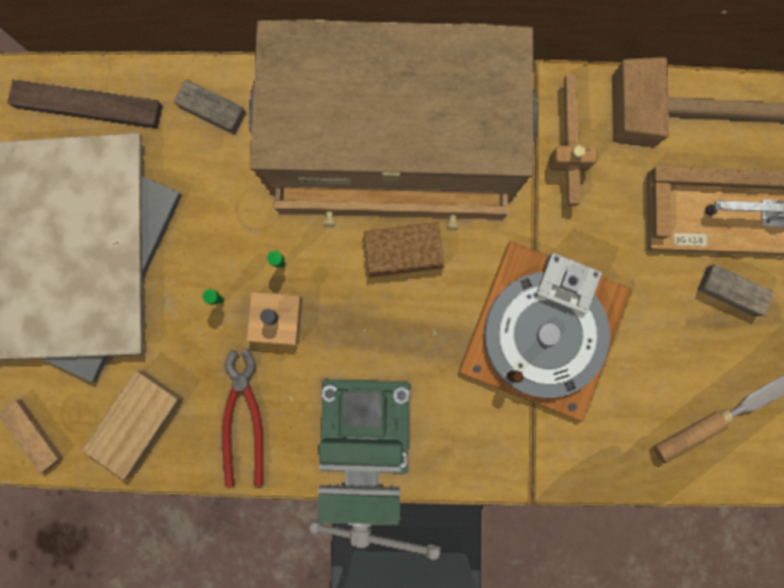

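The scene view shows the pin's dark head at (285,372), with the two green look-alikes beside it. The top view shows the pin head at (269,317), the wheel centre at (549,335), the guide at (572,281) and the handle at (514,376). Next I'll measure these and zoom in on the dial.

Run:
```python
from h import *
np.set_printoptions(precision=4,suppress=True)
c=dict(np.load("top0.npz"));P=cloud(c);col=c["color"].astype(int)
save(c,"jig0.png",5,(335,172,460,302))
for n,uv,z in(("pinhead",(269,317),.080),("stand",(274,319),.034),("axis",(549,335),.044),("guide",(572,281),.07),("handle",(514,376),.099)):
    print(n,at_z(c,[np.array(uv)/1.4],z), P[int(uv[1]/1.4),int(uv[0]/1.4)])
# pin head cloud near
a=at_z(c,[np.array((269,317))/1.4],.08)[0]
m=(np.hypot(P[...,0]-a[0],P[...,1]-a[1])<.02)&(P[...,2]>.06)&(P[...,2]<.1)
print("pin pts",m.sum(),P[m].mean(0),np.median(P[m],0),P[m].min(0),P[m].max(0))
m=(np.hypot(P[...,0]-a[0],P[...,1]-a[1])<.06)&(P[...,2]>.028)&(P[...,2]<.04)
print("stand",m.sum(),P[m].mean(0),P[m].min(0),P[m].max(0), cv2.minAreaRect(P[m][:,:2].astype(np.float32)))
ax=at_z(c,[np.array((549,335))/1.4],.04)[0]
r=np.hypot(P[...,0]-ax[0],P[...,1]-ax[1])
m=(r<.12)&(P[...,2]>.032)&(P[...,2]<.047)
from scipy.optimize import least_squares
q=P[m][:,:2]; (cx,cy),R=cv2.minEnclosingCircle(q.astype(np.float32));print("wheel",m.sum(),cx,cy,R)
m=(r<.13)&(P[...,2]>.050)&(P[...,2]<.062)&(P[...,0]>ax[0]+.02)
print("cover",m.sum(),P[m].mean(0),cv2.minAreaRect(P[m][:,:2].astype(np.float32)))
m=(r<.13)&(P[...,2]>.064)&(P[...,2]<.078)&(P[...,0]>ax[0]+.02)
print("bush",m.sum(),P[m].mean(0),cv2.minAreaRect(P[m][:,:2].astype(np.float32)))
m=(r<.2)&(P[...,2]>.010)&(P[...,2]<.026)
print("base",m.sum(),cv2.minAreaRect(P[m][:,:2].astype(np.float32)))
m=(r<.12)&(P[...,2]>.080)
print("handle",m.sum(),P[m].mean(0),P[m].max(0))
```

```text
pinhead [[0.5583 0.2122 0.08  ]] [0.5594 0.2133 0.0761]
stand [[0.5581 0.2132 0.034 ]] [0.5575 0.207  0.0784]
axis [[ 0.545  -0.1815  0.044 ]] [ 0.5453 -0.18    0.0493]
guide [[ 0.6204 -0.2076  0.07  ]] [ 0.6253 -0.214   0.0404]
handle [[ 0.4868 -0.1226  0.099 ]] [ 0.4879 -0.1224  0.0979]
pin pts 117 [0.5601 0.2137 0.0778] [0.5598 0.2136 0.0794] [0.5496 0.2041 0.0607] [0.571  0.2247 0.0841]
stand 1096 [0.5601 0.2139 0.0337] [0.5242 0.1779 0.0283] [0.596  0.2519 0.0394] ((0.5604878067970276, 0.21491564810276031), (0.0711868479847908, 0.07006370276212692), 87.32367706298828)
wheel 5320 0.5586839318275452 -0.1832607388496399 0.10230198502540588
cover 871 [ 0.6218 -0.2074  0.0543] ((0.6195595860481262, -0.20732924342155457), (0.07847705483436584, 0.0632571280002594), 69.86937713623047)
bush 127 [ 0.6223 -0.2081  0.0697] ((0.6224660277366638, -0.20808938145637512), (0.024527205154299736, 0.02467038482427597), 70.26917266845703)
base 2996 ((0.6090520024299622, -0.1528686285018921), (0.2929467558860779, 0.29333722591400146), 69.1056137084961)
handle 71 [ 0.4873 -0.1255  0.096 ] [ 0.4954 -0.1183  0.1039]
```

View pics/jig0.png

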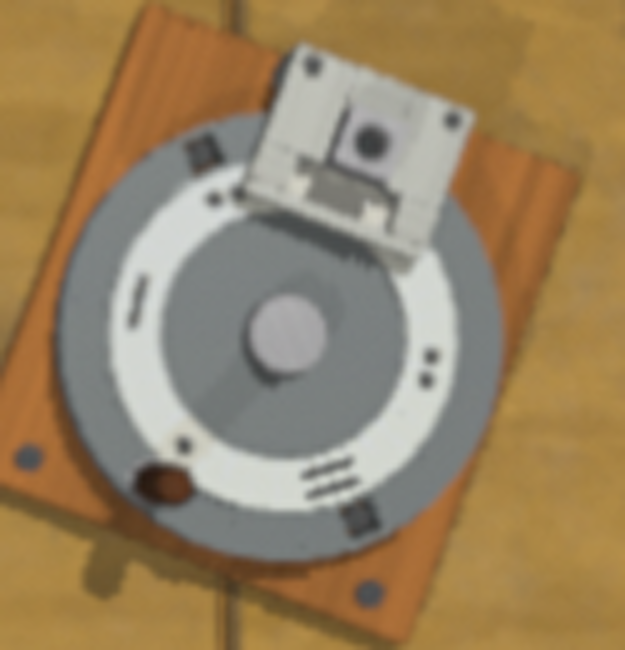

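The zoomed jig shows the wheel centre at (287,333) and the guide hole at (371,142). The notch at (205,152) lies beside a dot row at (215,198) and (238,193), whose third dot is under the cover, so that is the three-dot sector. The false notch is at (360,518) by the two bars, and the two-dot sector is at (430,368). The wheel therefore needs about 48° clockwise, and the right notch comes first that way. I'll check path clearance and plan the approach to the pin.

```bash
cat >> h.py <<'E'
def go(target,n=None):
    s=ctrl.state();d=np.array(target)-s["ee_pos"];t=np.array(s["tcp_rot"]).T@d/.03
    print("pos",np.round(s["ee_pos"],4),"tool units",np.round(t,3), "t",s["time_s"],"F",np.round(s["ft_force"],1),"w",round(s["gripper_width"],3),"gf",s["grip_force"])
    return t
E
python3 - <<'E'
from h import *
np.set_printoptions(precision=4,suppress=True)
c=dict(np.load("top0.npz"));P=cloud(c)
m=(P[...,0]>.25)&(P[...,0]<.5)&(P[...,1]>-.05)&(P[...,1]<.2);print("vise top z",P[m][:,2].max())
m=(P[...,0]>.6)&(P[...,1]>-.12)&(P[...,1]<.35)&(P[...,2]>.05);print("box",P[m][:,2].max(),P[m][:,0].min())
ax=np.array([.5472,-.1806]);o=np.array((335,172))
for n,uv,z in(("notchR",(205,152),.038),("notchF",(360,518),.038),("middot",(238,193),.042),("dot1",(215,198),.042),("hub",(287,333),.05),("guide",(371,142),.07)):
    p=at_z(c,[o+(np.array(uv)+.5)/5-.5],z)[0];d=p[:2]-ax;print(n,p,np.hypot(*d),np.degrees(np.arctan2(d[1],d[0]))+20.1)
go([.5598,.2139,.215])
E
```

```text
vise top z 0.14139058454629005
box 0.1734620715660068 0.6327920949269528
notchR [ 0.6197 -0.1485  0.038 ] 0.07925662845543797 43.986078854919384
notchF [ 0.474  -0.2128  0.038 ] 0.0799863119412822 -136.17464001319578
middot [ 0.603  -0.1613  0.042 ] 0.0590569704290728 39.20542503680059
dot1 [ 0.6007 -0.152   0.042 ] 0.06070943018281505 48.226971059922334
hub [ 0.5469 -0.1798  0.05  ] 0.000836169977396144 130.7809171750866
guide [ 0.6218 -0.2081  0.07  ] 0.07951920550453016 -0.11787536623322836
pos [ 0.2741 -0.5888  0.2138] tool units [ 19.928 -20.238  -0.013] t 0.1 F [ 0.7 -1.2 -0. ] w 1.001 gf 0.0
```

```bash
python3 -m pendant '[{"delta_pos":[0,0,0],"roll":1,"grip":0.5},{"delta_pos":[0,0,0],"roll":1,"grip":0.5},{"delta_pos":[0,0,0],"roll":1,"grip":0.5},{"delta_pos":[0,0,0],"roll":1,"grip":0.5},{"delta_pos":[0,0,0],"roll":1,"grip":0.5}]' 10
python3 - <<'E'
from h import *
go([.5598,.2139,.215]);print(ctrl.state()["tcp_rot"])
c=dict(np.load("top0.npz"));P=cloud(c)
m=(P[...,0]>.55)&(P[...,1]>-.25)&(P[...,1]<.35)&(P[...,2]>.13)&(P[...,2]<.25);print("box",P[m].min(0),P[m].max(0))
E
```

```text
time_s: 0.6
ee_pos: [0.2742, -0.5889, 0.214]
tcp_rot: [[1.0, -0.004, -0.001], [-0.004, -1.0, 0.001], [-0.001, -0.001, -1.0]]
ft_force: [0.3, -0.5, -0.6]
gripper_width: 0.589
grip_force: 0.0
pos [ 0.2742 -0.5889  0.214 ] tool units [ 9.4080e+00 -2.6801e+01 -1.3000e-02] t 0.6 F [ 0.3 -0.5 -0.6] w 0.589 gf 0.0
[[ 9.99991012e-01 -4.20630044e-03 -5.32748267e-04]
 [-4.20582432e-03 -9.99990758e-01  8.91690256e-04]
 [-5.36494060e-04 -8.89441596e-04 -9.99999461e-01]]
box [ 0.73871282 -0.13225667  0.13009075] [0.95262369 0.23272633 0.17506823]
```

```bash
for i in 1 2; do :; done; python3 -m pendant '[{"delta_pos":[0.35,-1,0],"roll":0,"grip":0.5},{"delta_pos":[0.35,-1,0],"roll":0,"grip":0.5},{"delta_pos":[0.35,-1,0],"roll":0,"grip":0.5},{"delta_pos":[0.35,-1,0],"roll":0,"grip":0.5},{"delta_pos":[0.35,-1,0],"roll":0,"grip":0.5},{"delta_pos":[0.35,-1,0],"roll":0,"grip":0.5},{"delta_pos":[0.35,-1,0],"roll":0,"grip":0.5},{"delta_pos":[0.35,-1,0],"roll":0,"grip":0.5},{"delta_pos":[0.35,-1,0],"roll":0,"grip":0.5},{"delta_pos":[0.35,-1,0],"roll":0,"grip":0.5},{"delta_pos":[0.35,-1,0],"roll":0,"grip":0.5},{"delta_pos":[0.35,-1,0],"roll":0,"grip":0.5}]'
python3 -m pendant '[{"delta_pos":[0.35,-1,0],"roll":0,"grip":0.5},{"delta_pos":[0.35,-1,0],"roll":0,"grip":0.5},{"delta_pos":[0.35,-1,0],"roll":0,"grip":0.5},{"delta_pos":[0.35,-1,0],"roll":0,"grip":0.5},{"delta_pos":[0.35,-1,0],"roll":0,"grip":0.5},{"delta_pos":[0.35,-1,0],"roll":0,"grip":0.5},{"delta_pos":[0.35,-1,0],"roll":0,"grip":0.5},{"delta_pos":[0.35,-1,0],"roll":0,"grip":0.5},{"delta_pos":[0.35,-1,0],"roll":0,"grip":0.5},{"delta_pos":[0.35,-1,0],"roll":0,"grip":0.5},{"delta_pos":[0.35,-1,0],"roll":0,"grip":0.5},{"delta_pos":[0.35,-0.7,0],"roll":0,"grip":0.5}]'
python3 - <<'E'
from h import *
go([.5598,.2139,.15]);print(ctrl.state()["tcp_rot"])
E
```

```text
time_s: 1.8
ee_pos: [0.4006, -0.228, 0.2144]
tcp_rot: [[1.0, -0.001, -0.0], [-0.001, -1.0, 0.0], [-0.0, -0.0, -1.0]]
ft_force: [0.4, 0.7, 0.4]
gripper_width: 0.502
grip_force: 0.0
time_s: 3.0
ee_pos: [0.5266, 0.1239, 0.2143]
tcp_rot: [[1.0, 0.001, -0.001], [0.001, -1.0, 0.0], [-0.001, -0.0, -1.0]]
ft_force: [-0.0, -0.6, -0.7]
gripper_width: 0.499
grip_force: 0.0
pos [0.5266 0.1239 0.2143] tool units [ 1.112 -2.999  2.143] t 3.0 F [-0.  -0.6 -0.7] w 0.499 gf 0.0
[[ 9.99998783e-01  1.37816604e-03 -7.30638462e-04]
 [ 1.37850256e-03 -9.99998944e-01  4.60282655e-04]
 [-7.30003344e-04 -4.61289282e-04 -9.99999627e-01]]
```

```bash
python3 -m pendant '[{"delta_pos":[0.3,-0.75,0.4],"roll":0,"grip":0.5},{"delta_pos":[0.3,-0.75,0.4],"roll":0,"grip":0.5},{"delta_pos":[0.3,-0.75,0.4],"roll":0,"grip":0.5},{"delta_pos":[0.2,-0.75,0.4],"roll":0,"grip":0.5},{"delta_pos":[0,0,0.4],"roll":0,"grip":0.5},{"delta_pos":[0,0,0],"roll":0,"grip":0.5}]'
python3 - <<'E'
from h import *
np.set_printoptions(precision=4,suppress=True)
c=take("wrist");save(c,"w1.png",1.4);print(c["T_tool_cam"]);np.savez("w1.npz",**c)
P=cloud(c);a=[.5598,.2139]
m=(np.hypot(P[...,0]-a[0],P[...,1]-a[1])<.02)&(P[...,2]>.07)&(P[...,2]<.09)
if m.any(): print(m.sum(),P[m].mean(0),P[m].min(0),P[m].max(0))
m=(np.hypot(P[...,0]-a[0],P[...,1]-a[1])<.06)&(P[...,2]>.028)&(P[...,2]<.04)
if m.any(): print(m.sum(),P[m].mean(0),P[m].min(0),P[m].max(0))
go([a[0],a[1],.051])
E
```

```text
time_s: 3.6
ee_pos: [0.5582, 0.2106, 0.1522]
tcp_rot: [[1.0, 0.0, -0.004], [0.0, -1.0, -0.002], [-0.004, 0.002, -1.0]]
ft_force: [-0.2, 0.5, 0.3]
gripper_width: 0.502
grip_force: 0.0
[[-0.0003  0.9655  0.2604  0.073 ]
 [ 1.      0.0004 -0.0003  0.0009]
 [-0.0004  0.2604 -0.9655 -0.1691]
 [ 0.      0.      0.      1.    ]]
712 [0.561  0.2149 0.0785] [0.5494 0.2041 0.0702] [0.5708 0.2257 0.0809]
5685 [0.5628 0.2149 0.0331] [0.5235 0.1784 0.0281] [0.5963 0.2517 0.0355]
pos [0.5589 0.2101 0.1533] tool units [ 0.038 -0.132  3.411] t 3.65 F [0.4 0.4 0.5] w 0.5 gf 0.0
```

View pics/w1.png

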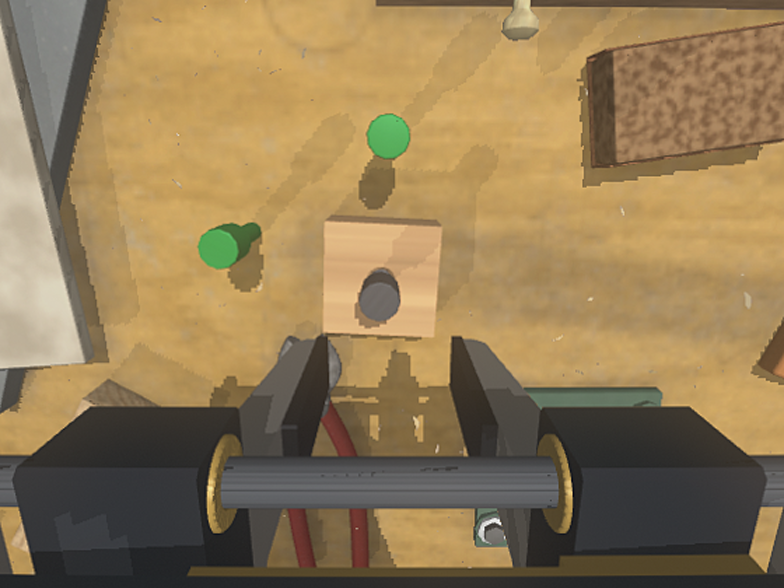

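The wrist view shows the pin head at (379,297), centred on the stand, with the green pins well clear. I'll descend and grip.

```bash
python3 -m pendant '[{"delta_pos":[0.05,-0.15,0],"roll":0,"grip":0.5},{"delta_pos":[0,0,0.8],"roll":0,"grip":0.5},{"delta_pos":[0,0,0.8],"roll":0,"grip":0.5},{"delta_pos":[0,0,0.8],"roll":0,"grip":0.5},{"delta_pos":[0,0,0.6],"roll":0,"grip":0.5},{"delta_pos":[0,0,0.4],"roll":0,"grip":0.5},{"delta_pos":[0,0,0],"roll":0,"grip":0.5}]'
python3 - <<'E'
from h import *
go([.5603,.2149,.051])
E
```

```text
time_s: 4.35
ee_pos: [0.5609, 0.2151, 0.0517]
tcp_rot: [[1.0, -0.002, -0.002], [-0.002, -1.0, -0.001], [-0.002, 0.001, -1.0]]
ft_force: [0.4, -0.2, 0.6]
gripper_width: 0.503
grip_force: 0.0
pos [0.5609 0.2151 0.0517] tool units [-0.019  0.007  0.023] t 4.35 F [ 0.4 -0.2  0.6] w 0.503 gf 0.0
```

```bash
python3 -m pendant '[{"delta_pos":[0,0,0],"roll":0,"grip":0.15},{"delta_pos":[0,0,0],"roll":0,"grip":0.1},{"delta_pos":[0,0,0],"roll":0,"grip":0.1},{"delta_pos":[0,0,0],"roll":0,"grip":0.1},{"delta_pos":[0,0,0],"roll":0,"grip":0.1},{"delta_pos":[0,0,0],"roll":0,"grip":0.1}]' 15
python3 - <<'E'
from h import *
go([.5603,.2149,.215])
E
```

```text
time_s: 4.95
ee_pos: [0.5621, 0.2162, 0.0535]
tcp_rot: [[1.0, -0.001, 0.002], [-0.001, -1.0, 0.0], [0.002, -0.0, -1.0]]
ft_force: [-0.1, -1.0, 5.2]
gripper_width: 0.236
grip_force: 15.0
pos [0.5621 0.2162 0.0535] tool units [-0.05   0.042 -5.385] t 4.95 F [-0.1 -1.   5.2] w 0.236 gf 15.000635382357075
```

```bash
python3 -m pendant '[{"delta_pos":[0,0,-0.4],"roll":0,"grip":0.1},{"delta_pos":[0,0,-0.8],"roll":0,"grip":0.1},{"delta_pos":[0,0,-1],"roll":0,"grip":0.1},{"delta_pos":[0,0,-1],"roll":0,"grip":0.1},{"delta_pos":[0,0,-1],"roll":0,"grip":0.1},{"delta_pos":[0,0,-1],"roll":0,"grip":0.1},{"delta_pos":[0,0,0],"roll":0,"grip":0.1}]'
python3 - <<'E'
from h import *
t=go([.6221,-.2082,.215]); print(ctrl.state()["tcp_rot"])
E
```

```text
time_s: 5.65
ee_pos: [0.5633, 0.2174, 0.2134]
tcp_rot: [[1.0, -0.0, 0.007], [-0.0, -1.0, 0.003], [0.007, -0.003, -1.0]]
ft_force: [-0.4, 0.6, -0.3]
gripper_width: 0.231
grip_force: 15.0
pos [0.5633 0.2174 0.2134] tool units [ 1.965 14.186 -0.08 ] t 5.65 F [-0.4  0.6 -0.3] w 0.231 gf 14.999887068697717
[[ 9.99973916e-01 -3.14535260e-04  7.21582807e-03]
 [-3.35444366e-04 -9.99995748e-01  2.89664519e-03]
 [ 7.21488629e-03 -2.89899014e-03 -9.99969770e-01]]
```

```bash
python3 -m pendant '[{"delta_pos":[0.1,0.5,0],"roll":0,"grip":0.1},{"delta_pos":[0.1,1,0],"roll":0,"grip":0.1},{"delta_pos":[0.1,1,0],"roll":0,"grip":0.1},{"delta_pos":[0.1,1,0],"roll":0,"grip":0.1},{"delta_pos":[0.1,1,0],"roll":0,"grip":0.1},{"delta_pos":[0.1,1,0],"roll":0,"grip":0.1},{"delta_pos":[0.1,1,0],"roll":0,"grip":0.1},{"delta_pos":[0.1,1,0],"roll":0,"grip":0.1}]' 
python3 -m pendant '[{"delta_pos":[0.2,1,0],"roll":0,"grip":0.1},{"delta_pos":[0.2,1,0],"roll":0,"grip":0.1},{"delta_pos":[0.2,1,0],"roll":0,"grip":0.1},{"delta_pos":[0.2,1,0],"roll":0,"grip":0.1},{"delta_pos":[0.2,1,0],"roll":0,"grip":0.1},{"delta_pos":[0.1,1,0],"roll":0,"grip":0.1},{"delta_pos":[0.1,0.5,0],"roll":0,"grip":0.1},{"delta_pos":[0,0.2,0],"roll":0,"grip":0.1},{"delta_pos":[0,0,0],"roll":0,"grip":0.1}]'
python3 - <<'E'
from h import *
np.set_printoptions(precision=4,suppress=True)
t=go([.6221,-.2082,.19]); print(ctrl.state()["tcp_rot"])
c=take("wrist");save(c,"w2.png",1.4);np.savez("w2.npz",**c)
P=cloud(c)
m=(np.hypot(P[...,0]-.6223,P[...,1]+.2081)<.03)&(P[...,2]>.066)&(P[...,2]<.074)
if m.any(): print("bush",m.sum(),P[m].mean(0),cv2.minAreaRect(P[m][:,:2].astype(np.float32)))
m=(np.hypot(P[...,0]-.6223,P[...,1]+.2081)<.07)&(P[...,2]>.05)&(P[...,2]<.058)
if m.any(): print("cover",m.sum(),cv2.minAreaRect(P[m][:,:2].astype(np.float32)))
s=ctrl.state();e=s["ee_pos"]
m=(np.hypot(P[...,0]-e[0],P[...,1]-e[1])<.02)&(P[...,2]<e[2]-.003)&(P[...,2]>.15)
if m.any():
  print("pin shank",m.sum(),P[m].mean(0),P[m].min(0),P[m].max(0))
t=take("top");np.savez("top2.npz",**t);t2=take("scene");np.savez("scene2.npz",**t2)
E
```

```text
time_s: 6.45
ee_pos: [0.5837, -0.0118, 0.2066]
tcp_rot: [[1.0, -0.002, -0.004], [-0.002, -1.0, -0.001], [-0.004, 0.001, -1.0]]
ft_force: [0.6, 0.8, -1.2]
gripper_width: 0.235
grip_force: 15.0
time_s: 7.35
ee_pos: [0.6203, -0.2101, 0.2076]
tcp_rot: [[1.0, -0.001, -0.002], [-0.001, -1.0, 0.001], [-0.002, -0.001, -1.0]]
ft_force: [-0.1, 1.3, -0.6]
gripper_width: 0.233
grip_force: 15.0
pos [ 0.6203 -0.2101  0.2076] tool units [ 0.06  -0.063  0.586] t 7.35 F [-0.1  1.3 -0.6] w 0.233 gf 14.99987148490618
[[ 1.     -0.0014 -0.0017]
 [-0.0014 -1.      0.0008]
 [-0.0017 -0.0008 -1.    ]]
bush 534 [ 0.6217 -0.2088  0.0689] ((0.6215310096740723, -0.20872361958026886), (0.024024857208132744, 0.02423296496272087), 69.93634796142578)
cover 3858 ((0.6195493936538696, -0.20806564390659332), (0.076153963804245, 0.0642244815826416), 69.53966522216797)
pin shank 287 [ 0.6228 -0.2111  0.181 ] [ 0.6184 -0.2169  0.1662] [ 0.6245 -0.2051  0.1958]
```

View pics/w2.png

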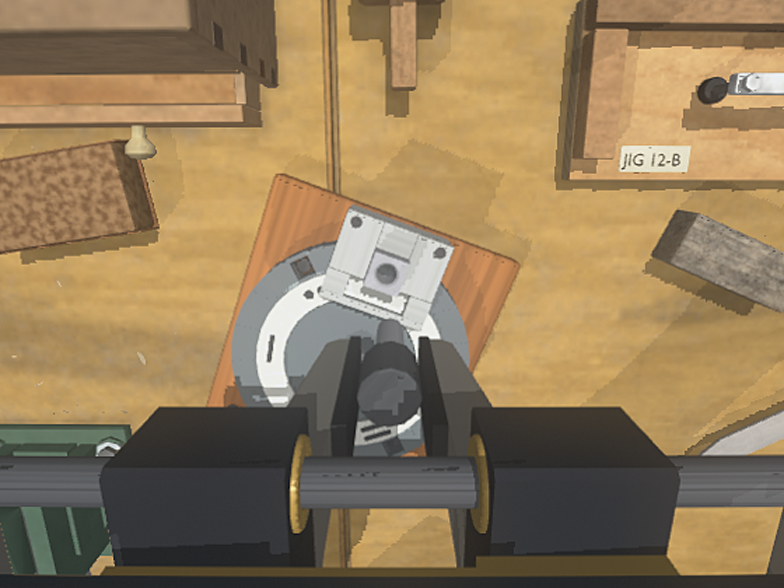

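The wrist view shows the pin hanging upright between the fingers at (388,385) and the bush hole at (387,272). I'll fit the pin's axis in the hand.

Run:
```python
from h import *
from scipy.optimize import least_squares
np.set_printoptions(precision=4,suppress=True)
c=dict(np.load("w2.npz"));P=cloud(c);e=np.array([.6203,-.2101,.2076])
m=(np.hypot(P[...,0]-e[0],P[...,1]-e[1])<.02)&(P[...,2]<.188)&(P[...,2]>.160)
Q=P[m];print(len(Q))
f=lambda p:np.hypot(Q[:,0]-p[0]-p[2]*(Q[:,2]-.175),Q[:,1]-p[1]-p[3]*(Q[:,2]-.175))-np.minimum(.006,1) 
r=least_squares(f,[e[0],e[1],0,0],loss="soft_l1",f_scale=.0005);print("axis@.175",r.x,np.std(r.fun), Q[:,2].min())
tip=r.x[:2]+r.x[2:]*(.165-.175);print("tip",tip,"rel TCP",tip-e[:2])
# hole: dark pixels in bush, from wrist and top0
for n in("w2","top0"):
    c=dict(np.load(n+".npz"));g=c["color"].mean(2)
    H,W=g.shape;u,v=np.meshgrid(np.arange(W),np.arange(H));X=at_z(c,np.c_[u.ravel(),v.ravel()],.07).reshape(H,W,3)
    k=(np.hypot(X[...,0]-.6217,X[...,1]+.2085)<.0095);th=(g[k].min()+g[k].max())/2
    k&=g<th;print(n,k.sum(),X[k].mean(0),X[k].min(0),X[k].max(0))
```

```text
218
axis@.175 [ 0.6179 -0.2111  0.0046  0.0092] 0.00018938757602822846 0.16623877934629103
tip [ 0.6178 -0.2112] rel TCP [-0.0025 -0.0011]
w2 177 [ 0.6227 -0.2092  0.07  ] [ 0.6162 -0.2157  0.07  ] [ 0.6292 -0.203   0.07  ]
top0 34 [ 0.6216 -0.2081  0.07  ] [ 0.6159 -0.2144  0.07  ] [ 0.6278 -0.2025  0.07  ]
```

```bash
python3 -m pendant '[{"delta_pos":[0.15,-0.07,0.5],"roll":0,"grip":0.1},{"delta_pos":[0,0,0.8],"roll":0,"grip":0.1},{"delta_pos":[0,0,0.8],"roll":0,"grip":0.1},{"delta_pos":[0,0,0.5],"roll":0,"grip":0.1},{"delta_pos":[0,0,0.3],"roll":0,"grip":0.1},{"delta_pos":[0,0,0],"roll":0,"grip":0.1},{"delta_pos":[0,0,0],"roll":0,"grip":0.1}]'
cat > fit.py <<'E'
from h import *
from scipy.optimize import least_squares
np.set_printoptions(precision=4,suppress=True)
e=ctrl.state()["ee_pos"];c=take("wrist");np.savez("w3.npz",**c);P=cloud(c);z0=e[2]-.043
m=(np.hypot(P[...,0]-e[0],P[...,1]-e[1])<.014)&(P[...,2]<e[2]-.018)&(P[...,2]>max(z0+.005,.073))
Q=P[m]
f=lambda p:np.hypot(Q[:,0]-p[0]-p[2]*(Q[:,2]-z0),Q[:,1]-p[1]-p[3]*(Q[:,2]-z0))-.006
r=least_squares(f,[e[0],e[1],0,0],loss="soft_l1",f_scale=.0005);print("tip",r.x,len(Q),np.std(r.fun),"e",e)
m=(np.hypot(P[...,0]-.6218,P[...,1]+.2085)<.03)&(P[...,2]>.066)&(P[...,2]<.0725)
print("bush",m.sum(),cv2.minAreaRect(P[m][:,:2].astype(np.float32)))
save(c,"w3.png",4,(200,200,360,330))
go([.6221,-.2086,.08])
E
python3 fit.py
```

```text
time_s: 8.2
ee_pos: [0.6262, -0.2078, 0.1222]
tcp_rot: [[1.0, -0.0, 0.001], [-0.0, -1.0, -0.0], [0.001, 0.0, -1.0]]
ft_force: [0.3, 0.3, -0.2]
gripper_width: 0.231
grip_force: 15.0
tip [ 0.6238 -0.2089  0.0019  0.0061] 207 0.00019242731232231952 e [ 0.6262 -0.2078  0.1222]
bush 707 ((0.6216476559638977, -0.2088564932346344), (0.02418838068842888, 0.024354862049221992), 69.63404846191406)
pos [ 0.6264 -0.208   0.1226] tool units [-0.147  0.021  1.421] t 8.25 F [-0.4  0.1  0.6] w 0.231 gf 14.99989356205333
```

View pics/w3.png

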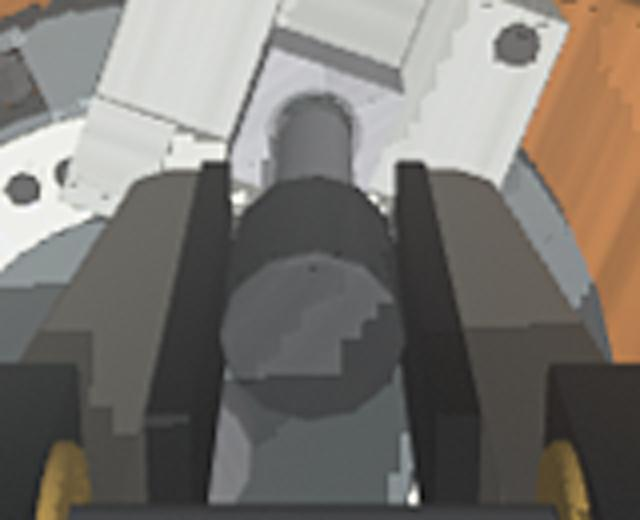

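The crop shows the pin tip just above the bush hole at about (312,100). It is about 2 mm too far in +x. I'll correct that and insert gently.

```bash
python3 -m pendant '[{"delta_pos":[-0.07,0,0],"roll":0,"grip":0.1},{"delta_pos":[0,0,0.2],"roll":0,"grip":0.1},{"delta_pos":[0,0,0.1],"roll":0,"grip":0.1},{"delta_pos":[0,0,0.1],"roll":0,"grip":0.1},{"delta_pos":[0,0,0.1],"roll":0,"grip":0.1},{"delta_pos":[0,0,0],"roll":0,"grip":0.1}]' ; python3 fit.py
```

```text
time_s: 8.85
ee_pos: [0.6231, -0.2078, 0.1059]
tcp_rot: [[1.0, -0.001, -0.001], [-0.001, -1.0, 0.0], [-0.001, -0.0, -1.0]]
ft_force: [0.5, 0.6, -0.6]
gripper_width: 0.236
grip_force: 15.0
tip [ 0.6205 -0.2087  0.0072 -0.0034] 154 0.00020694373448205378 e [ 0.6231 -0.2078  0.1059]
bush 834 ((0.621746301651001, -0.20889230072498322), (0.024366367608308792, 0.02413388155400753), 70.1786880493164)
pos [ 0.6233 -0.2079  0.1062] tool units [-0.041  0.025  0.874] t 8.9 F [-0.6  1.1 -1.7] w 0.235 gf 14.999872703338042
```

```bash
python3 -m pendant '[{"delta_pos":[0.03,0,0.1],"roll":0,"grip":0.1},{"delta_pos":[0,0,0.15],"roll":0,"grip":0.1},{"delta_pos":[0,0,0.15],"roll":0,"grip":0.1},{"delta_pos":[0,0,0.15],"roll":0,"grip":0.1},{"delta_pos":[0,0,0.1],"roll":0,"grip":0.1},{"delta_pos":[0,0,0],"roll":0,"grip":0.1}]' ; python3 fit.py
```

```text
time_s: 9.5
ee_pos: [0.624, -0.2078, 0.0863]
tcp_rot: [[1.0, -0.001, -0.001], [-0.001, -1.0, 0.0], [-0.001, -0.0, -1.0]]
ft_force: [-0.2, -0.7, -1.1]
gripper_width: 0.236
grip_force: 15.0
tip [ 0.624  -0.2078  0.      0.    ] 0 nan e [ 0.624  -0.2078  0.0863]
bush 718 ((0.6236473321914673, -0.20950455963611603), (0.024104541167616844, 0.020614273846149445), 70.72990417480469)
pos [ 0.6242 -0.2079  0.0867] tool units [-0.071  0.025  0.224] t 9.55 F [ 0.4 -0.2 -0.1] w 0.233 gf 14.999869854364078
  ret = _var(a, axis=axis, dtype=dtype, out=out, ddof=ddof,
  arrmean = um.true_divide(arrmean, div, out=arrmean,
  ret = ret.dtype.type(ret / rcount)
```

```bash
python3 -m pendant '[{"delta_pos":[0,0,0.06],"roll":0,"grip":0.1},{"delta_pos":[0,0,0.06],"roll":0,"grip":0.1},{"delta_pos":[0,0,0],"roll":0,"grip":0.1}]'; python3 -m pendant '[{"delta_pos":[0,0,0],"roll":0,"grip":0.4},{"delta_pos":[0,0,0],"roll":0,"grip":0.4},{"delta_pos":[0,0,0],"roll":0,"grip":0.4},{"delta_pos":[0,0,0],"roll":0,"grip":0.4}]'; python3 -m pendant '[{"delta_pos":[0,0,-0.5],"roll":0,"grip":0.4},{"delta_pos":[0,0,-1],"roll":0,"grip":0.4},{"delta_pos":[0,0,-0.7],"roll":0,"grip":0.4},{"delta_pos":[0,0,0],"roll":0,"grip":0.4}]'
cat > pin.py <<'E'
from h import *
np.set_printoptions(precision=4,suppress=True)
import sys
for n in sys.argv[1:]:
    c=take(n);np.savez(n+"p.npz",**c);P=cloud(c);r=np.hypot(P[...,0]-.622,P[...,1]+.2088)
    m=(r<.018)&(P[...,2]>.088)&(P[...,2]<.122)
    if m.sum()>5:
        Q=P[m];top=np.percentile(Q[:,2],85);t=Q[Q[:,2]>top-.004]
        print(n,"pin n",m.sum(),"top z",np.median(t[:,2]),"xy",(t.min(0)+t.max(0))[:2]/2,"ext",np.ptp(t,0))
E
python3 pin.py wrist scene top
python3 - <<'E'
from h import *
go([.4873,-.1255,.15])
E
```

```text
time_s: 9.85
ee_pos: [0.6245, -0.208, 0.0836]
tcp_rot: [[1.0, -0.001, 0.0], [-0.001, -1.0, -0.0], [0.0, 0.0, -1.0]]
ft_force: [-0.3, 0.4, 0.5]
gripper_width: 0.236
grip_force: 15.0
time_s: 10.25
ee_pos: [0.6245, -0.2079, 0.0835]
tcp_rot: [[1.0, -0.001, 0.0], [-0.001, -1.0, -0.0], [0.0, 0.0, -1.0]]
ft_force: [-0.5, -0.9, -0.2]
gripper_width: 0.399
grip_force: 0.0
time_s: 10.65
ee_pos: [0.627, -0.2085, 0.1542]
tcp_rot: [[1.0, -0.001, 0.007], [-0.001, -1.0, -0.002], [0.007, 0.002, -1.0]]
ft_force: [0.0, 0.9, 0.4]
gripper_width: 0.4
grip_force: 0.0
wrist pin n 1015 top z 0.10898630496684775 xy [ 0.6222 -0.209 ] ext [0.0215 0.0212 0.0055]
scene pin n 124 top z 0.1116811566007061 xy [ 0.6207 -0.2088] ext [0.0227 0.0222 0.0055]
pos [ 0.6239 -0.2078  0.1492] tool units [-4.555 -2.742 -0.023] t 10.8 F [ 0.2  0.7 -1. ] w 0.398 gf 0.0
```

The pin rides upright, with its top at z of about 0.110 as expected. On to the crank.

```bash
python3 -m pendant '[{"delta_pos":[-0.65,-0.4,0],"roll":0,"grip":0.45},{"delta_pos":[-0.9,-0.55,0],"roll":0,"grip":0.45},{"delta_pos":[-0.9,-0.55,0],"roll":0,"grip":0.45},{"delta_pos":[-0.9,-0.55,0],"roll":0,"grip":0.45},{"delta_pos":[-0.8,-0.5,0],"roll":0,"grip":0.45},{"delta_pos":[-0.4,-0.2,0],"roll":0,"grip":0.45},{"delta_pos":[0,0,0],"roll":0,"grip":0.45},{"delta_pos":[0,0,0],"roll":0,"grip":0.45}]'
python3 - <<'E'
from h import *
np.set_printoptions(precision=4,suppress=True)
for n in("wrist","scene","top"):
    c=take(n);P=cloud(c);m=(np.hypot(P[...,0]-.4873,P[...,1]+.1255)<.025)&(P[...,2]>.07)&(P[...,2]<.102)
    if m.any():
        Q=P[m];t=Q[Q[:,2]>.094];print(n,m.sum(),(t.min(0)+t.max(0))/2,np.ptp(t,0)); 
go([.4873,-.1255,.066])
E
python3 pin.py wrist
```

```text
time_s: 11.6
ee_pos: [0.4888, -0.126, 0.1495]
tcp_rot: [[1.0, -0.001, 0.001], [-0.001, -1.0, -0.0], [0.001, 0.0, -1.0]]
ft_force: [-0.4, -0.8, 1.0]
gripper_width: 0.45
grip_force: 0.0
wrist 620 [ 0.4872 -0.1278  0.097 ] [0.0153 0.015  0.0059]
scene 128 [ 0.486  -0.1275  0.0981] [0.0156 0.0142 0.0073]
pos [ 0.489  -0.126   0.1493] tool units [-0.057 -0.016  2.778] t 11.75 F [0.3 0.8 0.6] w 0.448 gf 0.0
wrist pin n 1205 top z 0.10883406261945283 xy [ 0.6172 -0.2087] ext [0.0119 0.0219 0.0054]
```

```bash
python3 -m pendant '[{"delta_pos":[-0.07,0.06,0.4],"roll":0,"grip":0.45},{"delta_pos":[0,0,0.8],"roll":0,"grip":0.45},{"delta_pos":[0,0,0.8],"roll":0,"grip":0.45},{"delta_pos":[0,0,0.5],"roll":0,"grip":0.45},{"delta_pos":[0,0,0.2],"roll":0,"grip":0.45},{"delta_pos":[0,0,0],"roll":0,"grip":0.45}]'
python3 -m pendant '[{"delta_pos":[0,0,0],"roll":0,"grip":0.15},{"delta_pos":[0,0,0],"roll":0,"grip":0.1},{"delta_pos":[0,0,0],"roll":0,"grip":0.1},{"delta_pos":[0,0,0],"roll":0,"grip":0.1},{"delta_pos":[0,0,0],"roll":0,"grip":0.1}]' 10
python3 - <<'E'
from h import *
go([.487,-.1277,.066]);e=ctrl.state()["ee_pos"][:2]
ax=np.array([.5467,-.1814]);d=e-ax;r=np.hypot(*d);th=np.degrees(np.arctan2(d[1],d[0]));print(r,th)
r=.08
for a in range(0,49,4):
    t=np.radians(th-a);p=ax+r*np.array([np.cos(t),np.sin(t)]);q=(p-e)/.03;print(a,np.round([q[0],-q[1]],2))
E
python3 pin.py wrist
```

```text
time_s: 12.4
ee_pos: [0.4851, -0.127, 0.0672]
tcp_rot: [[1.0, -0.001, -0.002], [-0.001, -1.0, 0.001], [-0.002, -0.001, -1.0]]
ft_force: [-0.7, -0.1, 0.0]
gripper_width: 0.45
grip_force: 0.0
time_s: 12.9
ee_pos: [0.4863, -0.1273, 0.0691]
tcp_rot: [[1.0, -0.001, 0.001], [-0.001, -1.0, -0.0], [0.001, 0.0, -1.0]]
ft_force: [-1.0, -0.3, 2.6]
gripper_width: 0.18
grip_force: 10.0
pos [ 0.4863 -0.1273  0.0691] tool units [0.022 0.014 0.103] t 12.9 F [-1.  -0.3  2.6] w 0.18 gf 10.000377865653718
0.08108261177775775 138.12058381853356
0 [0.03 0.02]
4 [ 0.16 -0.11]
8 [ 0.29 -0.23]
12 [ 0.44 -0.35]
16 [ 0.59 -0.45]
20 [ 0.76 -0.55]
24 [ 0.92 -0.63]
28 [ 1.1 -0.7]
32 [ 1.27 -0.76]
36 [ 1.45 -0.8 ]
40 [ 1.64 -0.84]
44 [ 1.82 -0.86]
48 [ 2.01 -0.86]
```

```bash
python3 -m pendant '[{"delta_pos":[0.13,-0.13,0],"roll":0,"grip":0.1},{"delta_pos":[0.13,-0.12,0],"roll":0,"grip":0.1},{"delta_pos":[0.15,-0.12,0],"roll":0,"grip":0.1},{"delta_pos":[0.15,-0.1,0],"roll":0,"grip":0.1},{"delta_pos":[0.17,-0.1,0],"roll":0,"grip":0.1},{"delta_pos":[0.16,-0.08,0],"roll":0,"grip":0.1},{"delta_pos":[0.18,-0.07,0],"roll":0,"grip":0.1},{"delta_pos":[0,0,0],"roll":0,"grip":0.1}]'
cat > ang.py <<'E'
from h import *
go([0,0,0]);s=ctrl.state();e=s["ee_pos"][:2];ax=np.array([.5467,-.1814]);d=e-ax;th=np.arctan2(d[1],d[0]);F=s["ft_force"]
print("r",np.hypot(*d),"turned",138.1-np.degrees(th),"F tang(cw)",F[0]*np.sin(th)-F[1]*np.cos(th),"F rad",F[0]*np.cos(th)+F[1]*np.sin(th))
E
python3 ang.py; python3 pin.py wrist scene
```

```text
time_s: 13.75
ee_pos: [0.5187, -0.1051, 0.0691]
tcp_rot: [[1.0, -0.0, 0.001], [-0.0, -1.0, -0.0], [0.001, 0.0, -1.0]]
ft_force: [0.6, 1.8, 6.2]
gripper_width: 0.179
grip_force: 10.0
pos [ 0.5187 -0.1051  0.0691] tool units [-17.293  -3.502   2.288] t 13.75 F [0.6 1.8 6.2] w 0.179 gf 10.000861245207489
r 0.08126686404994404 turned 27.966096507194464 F tang(cw) 1.1393781031845436 F rad 1.479482254479777
wrist pin n 3076 top z 0.1082174882180334 xy [ 0.6212 -0.1998] ext [0.0188 0.0123 0.0061]
```

```bash
python3 -m pendant '[{"delta_pos":[0.17,-0.06,0],"roll":0,"grip":0.1},{"delta_pos":[0.18,-0.04,0],"roll":0,"grip":0.1},{"delta_pos":[0.09,-0.02,0],"roll":0,"grip":0.1},{"delta_pos":[0,0,0],"roll":0,"grip":0.1}]'
python3 ang.py; python3 pin.py wrist scene
python3 - <<'E'
from h import *
c=dict(np.load("wristp.npz"));save(c,"w4.png",1.4)
E
```

```text
time_s: 14.25
ee_pos: [0.5317, -0.1016, 0.0691]
tcp_rot: [[1.0, -0.0, 0.001], [-0.0, -1.0, 0.0], [0.001, -0.0, -1.0]]
ft_force: [-0.9, 1.0, 5.8]
gripper_width: 0.176
grip_force: 10.0
pos [ 0.5317 -0.1016  0.0691] tool units [-17.724  -3.379   2.295] t 14.25 F [-0.9  1.   5.8] w 0.176 gf 10.000731721502234
r 0.08125025071484529 turned 37.42753492719211 F tang(cw) -0.6603509721685367 F rad 1.1855253348329187
wrist pin n 2761 top z 0.10813419873834167 xy [ 0.6218 -0.1997] ext [0.0203 0.0129 0.0059]
```

View pics/w4.png

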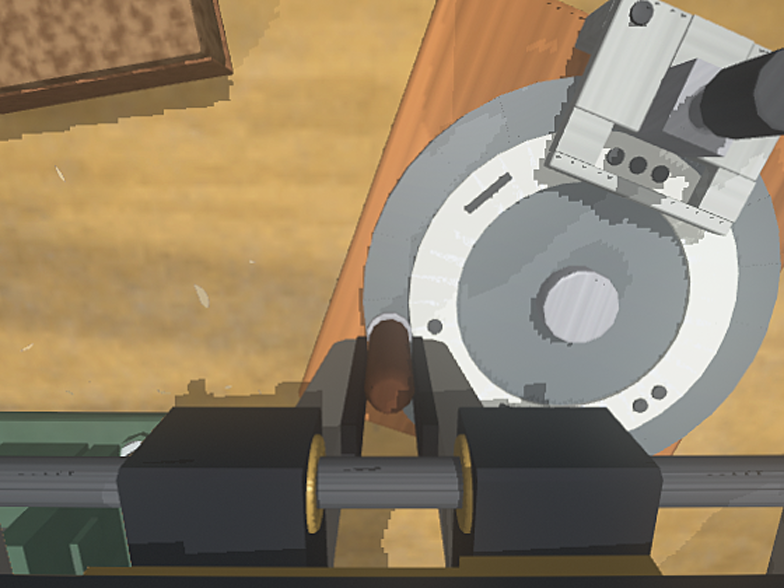

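The three dots show in the window at (637,165), and the pin still stands. I'll creep forward in small steps now.

```bash
python3 -m pendant '[{"delta_pos":[0.04,-0.01,0],"roll":0,"grip":0.1},{"delta_pos":[0.04,0,0],"roll":0,"grip":0.1},{"delta_pos":[0.04,-0.01,0],"roll":0,"grip":0.1},{"delta_pos":[0.03,0,0],"roll":0,"grip":0.1},{"delta_pos":[0,0,0],"roll":0,"grip":0.1}]'
python3 ang.py; python3 pin.py wrist top;  python3 -m pendant '[{"delta_pos":[0.03,0,0],"roll":0,"grip":0.1},{"delta_pos":[0,0,0],"roll":0,"grip":0.1}]'; python3 ang.py; python3 pin.py wrist
```

```text
time_s: 14.85
ee_pos: [0.5359, -0.1009, 0.0691]
tcp_rot: [[1.0, -0.0, 0.0], [-0.0, -1.0, 0.0], [0.0, -0.0, -1.0]]
ft_force: [-1.5, 1.4, 6.0]
gripper_width: 0.181
grip_force: 10.0
pos [ 0.5359 -0.1009  0.0691] tool units [-17.864  -3.356   2.299] t 14.85 F [-1.5  1.4  6. ] w 0.181 gf 10.000706521877873
r 0.08123719825979156 turned 40.44580876085877 F tang(cw) -1.2560564492199755 F rad 1.6076925373860493
wrist pin n 2709 top z 0.10786994274873819 xy [ 0.6223 -0.1999] ext [0.0207 0.0125 0.0063]
top pin n 111 top z 0.10965778548075256 xy [ 0.623 -0.205] ext [0.0157 0.022  0.0063]
time_s: 15.15
ee_pos: [0.5367, -0.1008, 0.0691]
tcp_rot: [[1.0, -0.0, 0.0], [-0.0, -1.0, 0.0], [0.0, -0.0, -1.0]]
ft_force: [-0.7, 1.0, 5.6]
gripper_width: 0.183
grip_force: 10.0
pos [ 0.5367 -0.1008  0.0691] tool units [-17.892  -3.353   2.301] t 15.15 F [-0.7  1.   5.6] w 0.183 gf 10.00082446322267
r 0.08124896087044789 turned 41.05431502622842 F tang(cw) -0.585355202014398 F rad 1.0667857595744743
wrist pin n 2707 top z 0.10784388295881336 xy [ 0.6224 -0.1997] ext [0.0206 0.012  0.0058]
```

```bash
for k in 1; do python3 -m pendant '[{"delta_pos":[0.02,0,0],"roll":0,"grip":0.1},{"delta_pos":[0,0,0],"roll":0,"grip":0.1}]'; python3 ang.py; python3 pin.py wrist;
python3 -m pendant '[{"delta_pos":[0.02,0,0],"roll":0,"grip":0.1},{"delta_pos":[0,0,0],"roll":0,"grip":0.1}]'; python3 ang.py; python3 pin.py wrist;
python3 -m pendant '[{"delta_pos":[0.02,0,0],"roll":0,"grip":0.1},{"delta_pos":[0,0,0],"roll":0,"grip":0.1}]'; python3 ang.py; python3 pin.py wrist; done | grep -v -e rot -e time -e ee_pos -e ft_f
```

```text
gripper_width: 0.18
grip_force: 10.0
pos [ 0.5373 -0.1007  0.0691] tool units [-17.911  -3.353   2.302] t 15.4 F [-2.3  0.3  6.9] w 0.18 gf 10.00083641256424
r 0.08119685136083675 turned 41.447471612576834 F tang(cw) -2.201848460672752 F rad 0.5639836231703943
wrist pin n 2688 top z 0.10781252002615624 xy [ 0.6225 -0.2002] ext [0.0211 0.0126 0.0065]
gripper_width: 0.181
grip_force: 10.0
pos [ 0.5379 -0.1007  0.0691] tool units [-17.931  -3.352   2.303] t 15.65 F [-2.4  1.   5.6] w 0.181 gf 10.000871115171321
r 0.08117777982841394 turned 41.870887434769514 F tang(cw) -2.2797065840730864 F rad 1.2210753386060549
wrist pin n 2698 top z 0.1077316596614332 xy [ 0.6228 -0.1998] ext [0.0212 0.012  0.0063]
gripper_width: 0.18
grip_force: 10.0
pos [ 0.5385 -0.1006  0.0691] tool units [-17.951  -3.349   2.302] t 15.9 F [-0.8  1.3  6.2] w 0.18 gf 10.000931130252866
r 0.0812098212285636 turned 42.30531777981524 F tang(cw) -0.7037905354493676 F rad 1.3280766700172597
wrist pin n 2681 top z 0.10760360799458034 xy [ 0.6226 -0.2003] ext [0.0211 0.0127 0.0065]
```

```bash
(python3 -m pendant '[{"delta_pos":[0.02,0,0],"roll":0,"grip":0.1},{"delta_pos":[0,0,0],"roll":0,"grip":0.1}]'; python3 ang.py; python3 pin.py wrist;
python3 -m pendant '[{"delta_pos":[0.02,0,0],"roll":0,"grip":0.1},{"delta_pos":[0,0,0],"roll":0,"grip":0.1}]'; python3 ang.py; python3 pin.py wrist;
python3 -m pendant '[{"delta_pos":[0.02,0,0],"roll":0,"grip":0.1},{"delta_pos":[0,0,0],"roll":0,"grip":0.1}]'; python3 ang.py; python3 pin.py wrist ) | grep -v -e rot -e time -e ee_pos -e ft_f -e grip
```

```text
pos [ 0.5392 -0.1005  0.0691] tool units [-17.973  -3.348   2.3  ] t 16.15 F [-1.8  1.2  6. ] w 0.178 gf 10.000874884462974
r 0.0812219151025524 turned 42.782185551145744 F tang(cw) -1.6307118112411414 F rad 1.3966401544788802
wrist pin n 2213 top z 0.10149075831082457 xy [ 0.6215 -0.2045] ext [0.0213 0.0125 0.0058]
pos [ 0.5398 -0.1005  0.0691] tool units [-17.994  -3.346   2.3  ] t 16.4 F [-0.7  2.2  6.3] w 0.182 gf 10.000947743883444
r 0.08118818389123857 turned 43.20766829525451 F tang(cw) -0.46390543677534346 F rad 2.283848648420243
wrist pin n 2420 top z 0.10136685247127944 xy [ 0.6214 -0.2038] ext [0.0216 0.0137 0.0057]
pos [ 0.5404 -0.1004  0.0691] tool units [-18.014  -3.346   2.299] t 16.65 F [-1.   2.7  5.4] w 0.177 gf 10.000958120799623
r 0.08121634923167063 turned 43.66024324769985 F tang(cw) -0.7737262987689346 F rad 2.782864898976799
wrist pin n 2346 top z 0.10137727131151829 xy [ 0.6214 -0.2044] ext [0.0217 0.0143 0.006 ]
```

The pin has dropped about 6–7 mm into the three-dot notch with no force build-up, so I stop turning, release the crank and rise.

```bash
python3 -m pendant '[{"delta_pos":[0,0,0],"roll":0,"grip":0.45},{"delta_pos":[0,0,0],"roll":0,"grip":0.45},{"delta_pos":[0,0,0],"roll":0,"grip":0.45},{"delta_pos":[0,0,0],"roll":0,"grip":0.45},{"delta_pos":[0,0,-0.5],"roll":0,"grip":0.45},{"delta_pos":[0,0,-1],"roll":0,"grip":0.45},{"delta_pos":[0,0,-1],"roll":0,"grip":0.45},{"delta_pos":[0,0,-0.7],"roll":0,"grip":0.1},{"delta_pos":[0,0,0],"roll":0,"grip":0},{"delta_pos":[0,0,0],"roll":0,"grip":0}]'
python3 pin.py wrist top scene;python3 - <<'E'
from h import *
go([.622,-.2088,.13])
E
```

```text
time_s: 17.7
ee_pos: [0.5402, -0.1015, 0.1652]
tcp_rot: [[1.0, -0.001, 0.001], [-0.001, -1.0, -0.0], [0.001, 0.0, -1.0]]
ft_force: [-0.0, -0.4, -0.2]
gripper_width: 0.212
grip_force: 0.0
wrist pin n 1121 top z 0.10161163753318354 xy [ 0.6213 -0.2088] ext [0.0213 0.0211 0.0055]
pos [ 0.5393 -0.1012  0.1634] tool units [2.762 3.584 1.106] t 17.85 F [-0.8  0.2 -0.1] w 0.08 gf 0.0
```

```bash
python3 -m pendant '[{"delta_pos":[0.4,0.5,0],"roll":0,"grip":0},{"delta_pos":[0.6,0.8,0],"roll":0,"grip":0},{"delta_pos":[0.6,0.8,0],"roll":0,"grip":0},{"delta_pos":[0.6,0.8,0],"roll":0,"grip":0},{"delta_pos":[0.4,0.5,0.2],"roll":0,"grip":0},{"delta_pos":[0.1,0.15,0.5],"roll":0,"grip":0},{"delta_pos":[0,0,0.5],"roll":0,"grip":0},{"delta_pos":[0,0,0.2],"roll":0,"grip":0},{"delta_pos":[0,0,0],"roll":0,"grip":0},{"delta_pos":[0,0,0],"roll":0,"grip":0}]';python3 - <<'E'
from h import *
go([.6218,-.2088,.103])
E
python3 pin.py wrist
```

```text
time_s: 18.85
ee_pos: [0.621, -0.2069, 0.1225]
tcp_rot: [[1.0, 0.001, -0.0], [0.001, -1.0, 0.0], [-0.0, -0.0, -1.0]]
ft_force: [-0.0, -0.3, 0.2]
gripper_width: 0.008
grip_force: 0.0
pos [ 0.621  -0.2069  0.1225] tool units [0.028 0.065 0.651] t 18.85 F [-0.  -0.3  0.2] w 0.008 gf 0.0
wrist pin n 651 top z 0.101614582363286 xy [ 0.6268 -0.2092] ext [0.0113 0.0212 0.0237]
```

```bash
python3 -m pendant '[{"delta_pos":[0.02,0.06,0.2],"roll":0,"grip":0},{"delta_pos":[0,0,0.2],"roll":0,"grip":0},{"delta_pos":[0,0,0.1],"roll":0,"grip":0},{"delta_pos":[0,0,0.1],"roll":0,"grip":0},{"delta_pos":[0,0,0],"roll":0,"grip":0}]' | grep -e ee -e ft; python3 -m pendant '[{"delta_pos":[0,0,0.05],"roll":0,"grip":0},{"delta_pos":[0,0,0],"roll":0,"grip":0}]'| grep -e ee -e ft; python3 -m pendant '[{"delta_pos":[0,0,0.05],"roll":0,"grip":0},{"delta_pos":[0,0,0],"roll":0,"grip":0}]'| grep -e ee -e ft
```

```text
ee_pos: [0.6213, -0.2096, 0.1039]
ft_force: [0.2, -0.4, 0.3]
ee_pos: [0.6219, -0.2097, 0.1032]
ft_force: [-0.4, -0.7, 0.7]
ee_pos: [0.6223, -0.2099, 0.1023]
ft_force: [-0.5, 0.1, 3.1]
```

```bash
for i in 1; do python3 -m pendant '[{"delta_pos":[0,0,0.05],"roll":0,"grip":0},{"delta_pos":[0,0,0],"roll":0,"grip":0}]'| grep -e ee -e ft; python3 -m pendant '[{"delta_pos":[0,0,0.05],"roll":0,"grip":0},{"delta_pos":[0,0,0],"roll":0,"grip":0}]'| grep -e ee -e ft; python3 -m pendant '[{"delta_pos":[0,0,0.05],"roll":0,"grip":0},{"delta_pos":[0,0,0],"roll":0,"grip":0}]'| grep -e ee -e ft; done
```

```text
ee_pos: [0.6223, -0.2099, 0.1009]
ft_force: [-0.0, 0.6, 3.9]
ee_pos: [0.6223, -0.2098, 0.0994]
ft_force: [-0.4, -0.1, 5.4]
ee_pos: [0.6224, -0.2098, 0.0979]
ft_force: [0.2, -0.1, 5.4]
```

```bash
for i in 1; do python3 -m pendant '[{"delta_pos":[0,0,0.04],"roll":0,"grip":0},{"delta_pos":[0,0,0],"roll":0,"grip":0}]'| grep -e ee -e ft; python3 -m pendant '[{"delta_pos":[0,0,0.04],"roll":0,"grip":0},{"delta_pos":[0,0,0],"roll":0,"grip":0}]'| grep -e ee -e ft; python3 pin.py wrist; done
```

```text
ee_pos: [0.6224, -0.2099, 0.0968]
ft_force: [-0.2, 0.3, 4.6]
ee_pos: [0.6226, -0.2099, 0.0965]
ft_force: [-1.5, 0.1, 10.4]
wrist pin n 1237 top z 0.1180740506234123 xy [ 0.6224 -0.21  ] ext [0.0215 0.0277 0.0074]
```

```bash
python3 -m pendant '[{"delta_pos":[0,0,0.03],"roll":0,"grip":0},{"delta_pos":[0,0,0],"roll":0,"grip":0}]'| grep -e ee -e ft;python3 -m pendant '[{"delta_pos":[0,0,0.02],"roll":0,"grip":0},{"delta_pos":[0,0,0],"roll":0,"grip":0}]'| grep -e ee -e ft
```

```text
ee_pos: [0.6226, -0.2099, 0.0964]
ft_force: [-4.1, 0.8, 14.3]
ee_pos: [0.6227, -0.2099, 0.0964]
ft_force: [-5.2, 1.5, 17.1]
```

The head has bottomed: the tip holds at 0.0964 while the force rises to 17 N. I'll retract and check the pin.

```bash
python3 -m pendant '[{"delta_pos":[0,0,-0.3],"roll":0,"grip":0},{"delta_pos":[0,0,-0.7],"roll":0,"grip":0},{"delta_pos":[0,0,-1],"roll":0,"grip":0},{"delta_pos":[-0.8,-0.5,-0.6],"roll":0,"grip":0},{"delta_pos":[-0.8,-0.5,0],"roll":0,"grip":0},{"delta_pos":[-0.5,-0.3,0],"roll":0,"grip":0},{"delta_pos":[0,0,0],"roll":0,"grip":0},{"delta_pos":[0,0,0],"roll":0,"grip":0}]'
python3 - <<'E'
from h import *
np.set_printoptions(precision=4,suppress=True)
c=take("wrist");P=cloud(c);r=np.hypot(P[...,0]-.6216,P[...,1]+.2088);m=(r<.008)&(P[...,2]>.08);print(m.sum(),np.median(P[m],0))
m=(r<.018)&(P[...,2]>.08);print(P[m].min(0),P[m].max(0))
u=proj(c,[.61,-.2,.06])[0].astype(int);x,y=np.clip(u-[80,60],0,[400,300]);save(c,"w5.png",4,(x,y,x+160,y+120))
E
```

```text
time_s: 22.05
ee_pos: [0.5591, -0.171, 0.1713]
tcp_rot: [[1.0, -0.001, 0.001], [-0.001, -1.0, -0.0], [0.001, 0.0, -1.0]]
ft_force: [-0.0, -0.5, 0.4]
gripper_width: 0.007
grip_force: 0.0
429 [ 0.6219 -0.2089  0.0951]
[ 0.6108 -0.2196  0.0806] [ 0.632  -0.1981  0.0971]
```

View pics/w5.png

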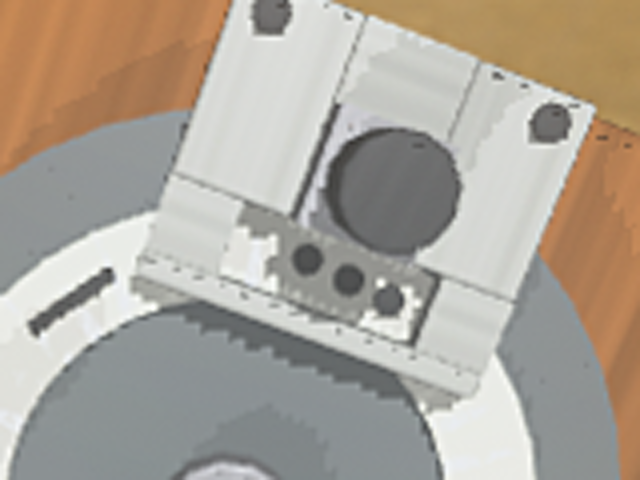

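The crop shows the pin head at (395,190) seated on the bush and the three dots in the window at (348,280). The head's top is at 0.095–0.096, which means it is fully home. The robot touches nothing.

```bash
python3 -c "
from workcell import ctrl
print(ctrl.hand_in())"
```

```text
the job is handed in; nothing more can be done
None
```

The job is handed in: the pin is pressed fully home in the three-dot notch with at most about 17 N measured, three dots show in the window, and the arm was clear at about 22 s; no verdict came back.

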